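Fit the set-screw collar on the flat of a drive spindle and hold it home

ROBOT

A 6-joint arm with a two-finger parallel gripper is mounted at the origin on the work surface. World frame = base frame: x ahead of the robot, y to its left, z up, the work surface at z = 0. Lengths are in m, angles in rad, forces in N, time in s.
With the tool pointing down it reaches from about 0.3 to 0.775 m from the base axis. Payload 14.6 kg.
Tool frame: the origin (TCP) lies on the centre line of the jaws, within the pads' length; the fingertips stand 19 mm ahead of it and the grasp point (between the pads) is the TCP; z points along the fingers, y is the direction in which the jaws open and shut (so a half turn about z gives the same grasp; the last joint's range is limited). The gripper opens to 94 mm and grips with 3 to 60 N. Pads are 16 mm wide; open, the fingers measure 119 mm over their backs; the gripper's body (75 mm by 177 mm) begins 78 mm behind the grasp point.
Start: joints at [-0.067, 0.3, 1.521, -0, 1.321, -0.067], TCP at [0.55, -0, 0.224] pointing down, gripper open.
Joint ranges: [-3.03, 3.03], [-0.79, 2.21], [0.23, 2.52], [-1.04, 4.18], [0, 3.07], [-2.55, 2.55]. Speed limits (rad/s): [2.22, 2.22, 2.57, 3.14, 3.14, 3.14].

INTERFACE

Orientations are given as [roll, pitch, yaw] about the fixed x, y, z axes, in that order (R = Rz(yaw) Ry(pitch) Rx(roll)).
In Python, from station import ctrl gives the robot as it stands. The module is installed in compiled form; this text tells all that it offers.
- The arm moves only by the shell command python3 -m creep 'ROWS' [FORCE]. ROWS is a JSON object of lists of equal length, an entry for each row: "translation": the shift along the world's x, y, z in mm, a list of three; "yaw": the turn about the world's z in rad; "gripper": the closure in counts, from 0 (fully open) to 255 (shut). A call has 1 to 5 rows; each row is the pose to reach, as a shift and turn from the pose measured when the call began; what a row does not reach only later rows make up. A row lasts 1/12 s, in which the tool goes at most 41.7 mm and 7.16 degrees, less where a joint would pass 70% of its speed; a pose out of reach is approached as far as the arm can. A call with a gripper value outside its range is refused whole. The fingers move at their own pace and stop on an object; FORCE is the grip in N (left out, the last holds). Time passes only in rows, so rows that repeat a pose let the fingers close. It gives the time, the measured TCP pose, the force and the opening at its end, in the units of the state.
- ctrl.get_obs(): the state, without advancing time (a new reading comes with each control period).
- ctrl.camera(name): name is "scene" or "side" or "wrist"; returns a dict with "pixels" (400x640x3 uint8, red, green, blue), "depth" (400x640 float32, m along the optical axis (not along the pixel's ray), 0 where there is no reading), "fx", "fy", "cx", "cy" (pixels), "R" (3x3) and "t" (3): a world point X has camera coordinates R X + t; the wrist camera has in their place "tool_from_camera" (4x4, takes a point from camera to tool coordinates, whose origin is the TCP and whose axes are the flange's). Camera axes: x right, y down, z forward; pixel columns grow to the right and rows downward; lengths in m; the calibration is good to about 2 mm. A picture is of the moment at which its call begins: read the wrist's pose just before it.
- ctrl.hand_in(): hands the job in, once; it reports no verdict.
The state is a dict: "time_s": time; "qpos": joint angles; "joint_vel": joint speeds; "tau": joint torques, N m; "ee_pos": TCP position; "eef_rot": TCP orientation; "force": force on the tool from outside, world axes, zero at the start; "moment": the same for the moment, N m; "grip_width": finger opening in m.
Only numpy, scipy, OpenCV 4.12 (cv2) and the standard library are available. Lean on these libraries where they do the work, as an engineer would, in place of code of your own. Each camera call takes 0.05 s, during which the arm holds its last target. There are 200 camera calls.

TASK

Pull the drawer of the little blue parts cabinet out to its stop and leave it open. With the fingers, turn the upright spindle of the grey drive unit until you feel its flat and that flat faces the red mark on the housing. Then take the black collar from the drawer, slip it over the spindle with its brass set-screw on that flat, press it fully down against the spring washer and finish while still gripping and pressing it there; leave the other things on the bench alone.

Things in the scene. Friction and masses are not known exactly. Their poses are not given: they have to be found in the camera images.
- cab_drawer0 (a joint): drawer of the small blue cabinet (200 deep x 220 wide x 84 mm high, grey drawer front towards the robot); value = metres pulled out, 0 shut, 0.134 at its stop; needs about 2 N; slides out along the cabinet's own -x, towards the robot. The inner floor of the drawer is 22 mm above the bench, its walls 46 mm tall
- cab_drawer0_handle (a point): middle of the drawer's steel bar handle, which is 11 mm thick, 110 mm long, level, 46 mm above the bench, 35 mm in front of the drawer face (29 mm of free gap behind it for a fingertip, 94 mm between its two legs). Axes are the cabinet's: -x is the way out, y along the bar
- drive: grey housing of the drive unit, fixed to the bench: 160 (x) x 130 (y) x 60 mm high, origin at the centre of its underside, z up. A red line 6 mm wide on its top and front face marks its -x side; the spindle stands upright on its z axis
- spindle: upright steel spindle, 16 mm diameter, one flat 4 mm deep along its whole length (12 mm across flat and back). Origin on the axis, 60 mm above the bench; chamfered top 128 mm above the bench. Its -x points out of the flat: the flat faces the red mark when its yaw equals the drive's. Turns endlessly both ways about z (0.04 N m), stays where left; pads squeezed on the flat lie flush
- spindle_flat (a point): point on the middle of the spindle's flat, 4 mm from the axis, 48 mm above the spindle's origin (108 mm above the bench), axes of the spindle
- washer (a joint): brass spring washer disc (46 mm diameter, 4 mm thick) round the foot of the spindle, lying on springs; value = metres pressed down, 0 free (its top 76 mm above the bench), 0.006 fully down on a hard stop (top 70 mm above the bench). Pressing needs 3.6 N at the start and 7.2 N fully down; it springs back if let go
- collar: black collar, about 120 g, upright in the drawer; origin at the centre of its underside, z up. Flange 44 mm diameter, 5 mm thick; on it a hub 34 (x) x 30 (y) mm up to 30 mm height, to be gripped across its 30 mm sides. Bore 19 mm. Brass set-screw in its -x side, yellow line above it; its 5 mm tip stands in the bore 5.5 mm from the axis: it passes only over the flat, within about 15 degrees
- collar_screw (a point): outer end of the set-screw, 17 mm from the collar's axis on its -x side, 19 mm above its underside
- spacer: plain aluminium ring, 28 mm diameter, 12 mm high, also in the drawer; not needed. Origin at the centre of its underside
- vial0: amber glass vial, 22 mm diameter, 55 mm high, origin under its centre; leave alone
- vial1: a second such vial
- vial2: a third such vial
- dropper: amber dropper bottle, 38 mm diameter, 100 mm high, origin under its centre; leave alone
- slidebox: green slide box 85 x 35 x 30 mm, origin under its centre; leave alone
- dish: shallow glass dish, 90 mm diameter, 16 mm high, origin under its centre; leave alone
- driver: red screwdriver, 160 mm long, lying on the bench; leave alone

How it is judged:
On the way, in this order (a step that is already met when the one before it is completed fails the run):
1. the drawer is pulled out to its stop (value of joint cab_drawer0 above 0.126 m), for 0.2 s.
2. the spindle's flat faces the red mark, before the collar is brought to it (angle between the x axis of spindle and the x axis of drive, either way round below 0.22 rad and x of spindle_flat in the frame of drive below 0 m and horizontal distance between collar and spindle above 0.08 m), for 0.2 s.
At the end, for the whole second after the job is handed in: Drawer out 115 mm or more; flat facing the mark within 0.22 rad; collar upright round the spindle (4 mm, 0.12 rad), screw on the flat (0.3 rad), underside below 72.5 mm, washer pressed 4.5 mm or more, fingers gripping the collar with over 2 N, all still (value of joint cab_drawer0 above 0.115 m and angle between the x axis of spindle and the x axis of drive, either way round below 0.22 rad and x of spindle_flat in the frame of drive below 0 m and horizontal distance between collar and spindle below 0.004 m and angle between collar's own z axis and vertical below 0.12 rad and z of collar in the frame of drive between 0.066 and 0.0725 m and x of collar_screw in the frame of spindle below -0.012 m and angle between the x axis of collar and the x axis of spindle, either way round below 0.3 rad and value of joint washer above 0.0045 m and contact force between collar and the fingers above 2 N and linear speed of collar below 0.02 m/s); the arm keeps its last pose, push and grip.
It fails at once if a bystander on the bench was moved more than 30 mm (distance of any of vial0, vial1, vial2, dropper, slidebox, dish, driver from where it was at the start of the episode above 0.03 m).
It also fails if it takes over 72 s, if anything falls off the work surface, if the arm or the gripper's body presses on something with over 40 N, if the wrist force passes 120 N, or if a joint passes its speed limit or range.

## Working session

There is one attempt and no reset: what is moved stays moved. The work goes in short steps, Python scripts to look and compute and a shell command to move; the robot and the scene stay as the last step left them, time stands still between calls to the robot, and variables do not carry over. Pictures are saved under pics/ and viewed, about 8 in all and at most 12, crops included, and the job is handed in when it is done.

```bash
mkdir -p pics; cat > h.py <<'E'
import numpy as np, cv2
from station import ctrl
from scipy.spatial.transform import Rotation as Ro
def cam(n,save=None):
    o=ctrl.get_obs(); c=ctrl.camera(n)
    if n=="wrist":
        T=np.eye(4); T[:3,:3]=Ro.from_euler('xyz',o['eef_rot']).as_matrix(); T[:3,3]=o['ee_pos']
        M=T@np.array(c['tool_from_camera']); c['Rw']=M[:3,:3]; c['o']=M[:3,3]
    else:
        R=np.array(c['R']); c['Rw']=R.T; c['o']=-R.T@np.array(c['t'])
    if save: cv2.imwrite('pics/'+save,c['pixels'][...,::-1])
    return c
def ray(c,u,v,z):
    d=c['Rw']@np.array([(u-c['cx'])/c['fx'],(v-c['cy'])/c['fy'],1]); return c['o']+d*(z-c['o'][2])/d[2]
def cloud(c):
    v,u=np.mgrid[0:400,0:640]; D=c['depth']
    P=np.stack([(u-c['cx'])/c['fx']*D,(v-c['cy'])/c['fy']*D,D],-1)
    return P@c['Rw'].T+c['o']
E
python3 - <<'E'
from h import *
print(ctrl.get_obs())
a=cam('scene');b=cam('side')
cv2.imwrite('pics/a.png',np.vstack([a['pixels'],b['pixels']])[...,::-1][:, :])
for c in(a,b): print(c['o'],c['Rw'][:,2],c['fx'])
import pickle; pickle.dump((a,b),open('ab.pkl','wb'))
im=cv2.imread('pics/a.png'); cv2.imwrite('pics/a1.png',cv2.resize(im,(480,600)))
cv2.imwrite('pics/s.png',im[:400]);cv2.imwrite('pics/d.png',im[400:])
E
```

```text
{'time_s': 0.0, 'qpos': array([-6.66298642e-02,  3.00498876e-01,  1.52153893e+00,  1.48754258e-05,
        1.32069158e+00, -6.66239802e-02]), 'joint_vel': array([ 6.60707159e-04,  1.92184258e-03, -1.43665377e-03,  3.15933412e-05,
        3.62393585e-05, -2.32138140e-03]), 'tau': array([-1.53750298e-03, -5.31805658e+01, -3.52735734e+01,  7.07558286e-02,
        2.43994006e-02, -4.79655944e-05]), 'ee_pos': array([ 5.49778169e-01, -9.21442672e-07,  2.23888911e-01]), 'eef_rot': array([-3.14045940e+00, -9.00540014e-05,  1.57078670e+00]), 'force': array([-0.32794388, -0.45715868,  0.52475667]), 'moment': array([ 0.04138237, -0.03990157,  0.04214708]), 'grip_width': 0.09379298932602383}
[1.36246118 0.29732762 0.67739509] [-0.77243123 -0.2956041  -0.56211049] 368.5539929988382
[0.54344804 1.34245686 0.8710955 ] [ 0.02438495 -0.86353543 -0.50369826] 433.79370274870394
```

View pics/s.png

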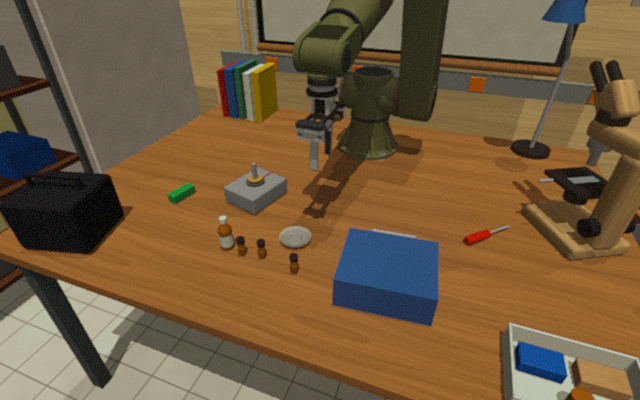

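View pics/d.png

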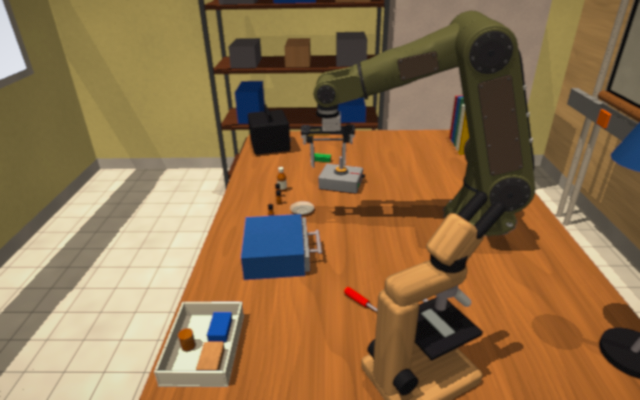

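The scene view shows the cabinet top at about (388,260), the drive at (256,190), and the vials, bottle and dish at about (220–295, 235–265). The side view shows the handle at about (315,243) and the drive at (341,178).

```bash
python3 - <<'E'
from h import *
import pickle; a,b=pickle.load(open('ab.pkl','rb'))
for n,c in(('scene',a),('side',b)):
    W=cloud(c); h=cv2.cvtColor(c['pixels'],cv2.COLOR_RGB2HSV); ok=c['depth']>0
    wk=ok&(W[...,0]>.3)&(W[...,0]<1.1)&(abs(W[...,1])<.6)
    m=wk&(abs(h[...,0].astype(int)-110)<12)&(h[...,1]>120)&(abs(W[...,2]-.084)<.008)
    P=W[m]; r=cv2.minAreaRect((P[:,:2]*1000).astype(np.float32)); print(n,'cab',r,cv2.boxPoints(r).round(0).tolist(),np.median(P[:,2]))
    g=wk&(h[...,1]<60)&(W[...,2]>.035)&(W[...,2]<.07)
    near=g&(W[...,1]>0)&(W[...,0]>.5); 
    P=W[near&(W[...,2]<.056)]; print('handle-ish',len(P),P.min(0) if len(P) else'',P.max(0) if len(P) else '')
    if len(P): print(cv2.minAreaRect((P[:,:2]*1000).astype(np.float32)))
    P=W[wk&(h[...,1]<70)&(abs(W[...,2]-.06)<.005)&(W[...,1]<0.02)]
    if len(P): r=cv2.minAreaRect((P[:,:2]*1000).astype(np.float32)); print('drive',len(P),r)
    m=wk&(h[...,0]>15)&(h[...,0]<35)&(h[...,1]>90)&(abs(W[...,2]-.076)<.008)&(W[...,1]<0.02); P=W[m]; print('washer',len(P),P.mean(0) if len(P) else'')
    P=W[wk&(W[...,2]>.02)&(W[...,2]<.13)&(W[...,1]<.15)]
    lab=wk&(W[...,2]>.012)&(W[...,2]<.13)
    k,L,S,C=cv2.connectedComponentsWithStats(lab.astype(np.uint8))
    for i in range(1,k):
        if S[i,4]>25: Q=W[L==i]; print(' blob',S[i].tolist(),Q.min(0).round(3),Q.max(0).round(3))
E
```

```text
scene cab ((768.8861083984375, -132.58779907226562), (190.90811157226562, 947.3665771484375), 6.779694557189941) [[618.0, 327.0], [730.0, -614.0], [920.0, -592.0], [808.0, 349.0]] 0.08327241069937891
handle-ish 935 [0.57689713 0.00366126 0.03505211] [0.94204915 0.59959621 0.05574048]
((740.3797607421875, 321.6009521484375), (592.33642578125, 281.7462463378906), 72.27079772949219)
drive 954 ((645.2783203125, -344.2339172363281), (414.9500732421875, 632.9017333984375), 14.535618782043457)
washer 147 [ 0.63608424 -0.29583031  0.07500117]
 blob [224, 163, 63, 50, 1847] [ 0.409 -0.325  0.012] [ 0.593 -0.161  0.13 ]
 blob [42, 182, 82, 71, 2791] [ 0.732 -0.6    0.012] [ 0.925 -0.522  0.13 ]
 blob [167, 183, 28, 19, 273] [ 0.54  -0.499  0.012] [ 0.628 -0.448  0.033]
 blob [523, 206, 21, 24, 286] [0.3   0.559 0.012] [0.379 0.6   0.043]
 blob [217, 216, 17, 33, 381] [ 0.726 -0.219  0.013] [ 0.76  -0.184  0.102]
 blob [464, 225, 46, 19, 242] [0.389 0.397 0.012] [0.511 0.517 0.028]
 blob [279, 226, 32, 20, 149] [ 0.605 -0.085  0.012] [0.694 0.003 0.018]
 blob [332, 228, 106, 95, 7911] [0.577 0.
[... 754 characters left out ...]
, 69.7839584350586)
drive 515 ((631.5553588867188, -307.37518310546875), (406.15106201171875, 570.8410034179688), 14.242406845092773)
washer 44 [ 0.49811743 -0.23326286  0.07513172]
 blob [250, 127, 41, 28, 902] [ 0.729 -0.596  0.012] [ 0.92  -0.512  0.13 ]
 blob [315, 153, 17, 8, 112] [ 0.536 -0.496  0.012] [ 0.61  -0.438  0.034]
 blob [319, 157, 47, 35, 1006] [ 0.396 -0.315  0.012] [ 0.587 -0.154  0.127]
 blob [275, 167, 12, 36, 255] [ 0.718 -0.216  0.012] [ 0.758 -0.077  0.106]
 blob [241, 201, 81, 77, 4136] [ 0.572 -0.083  0.012] [0.824 0.355 0.09 ]
 blob [344, 287, 34, 24, 240] [0.419 0.407 0.012] [0.505 0.488 0.028]
 blob [171, 302, 73, 42, 1735] [0.778 0.49  0.012] [0.94  0.6   0.055]
```

```bash
python3 - <<'E'
from h import *
import pickle; a,b=pickle.load(open('ab.pkl','rb'))
mar=lambda P:cv2.minAreaRect((P[:,:2]*1000).astype(np.float32))
for n,c in(('scene',a),('side',b)):
    W=cloud(c); h=cv2.cvtColor(c['pixels'],cv2.COLOR_RGB2HSV).astype(int); X,Y,Z=W[...,0],W[...,1],W[...,2]
    k=(X>.55)&(X<.9)&(Y>.08)&(Y<.4)
    print(n,'cab',mar(W[k&(abs(Z-.084)<.006)&(h[...,1]>100)]))
    P=W[k&(Z>.037)&(Z<.06)&(X<.72)&(h[...,1]<80)]; r=mar(P); print('handle/front',len(P),r,cv2.boxPoints(r).round().tolist())
    Q=P[(P[:,0]-.6)+0.11*(P[:,1]-.23)<-.0]; print(len(Q),Q.mean(0) if len(Q) else '')
    d=(X>.38)&(X<.61)&(Y>-.34)&(Y<-.14)
    print('drive',mar(W[d&(abs(Z-.06)<.005)]))
    print('red',W[d&(abs(Z-.06)<.006)&((h[...,0]<8)|(h[...,0]>172))&(h[...,1]>110)].round(4)[::3])
    P=W[d&(Z>.095)&(Z<.135)]; print('spindle',len(P),P.mean(0),P.min(0),P.max(0))
    P=W[d&(abs(Z-.075)<.006)&(h[...,1]>90)]; print('washer',len(P),P.mean(0))
E
```

```text
scene cab ((725.1962890625, 228.73455810546875), (189.56338500976562, 216.7057342529297), 5.7167205810546875)
handle/front 126 ((585.0537109375, 214.23143005371094), (12.017509460449219, 118.8028564453125), 3.9190711975097656) [[575.0, 273.0], [583.0, 155.0], [595.0, 155.0], [587.0, 274.0]]
126 [0.58531899 0.21559444 0.04940012]
drive ((499.0914306640625, -242.39088439941406), (131.84759521484375, 163.8589630126953), 75.44843292236328)
red [[ 0.4295 -0.2289  0.0605]
 [ 0.4362 -0.2292  0.0603]
 [ 0.4425 -0.226   0.0606]
 [ 0.4581 -0.2326  0.0603]]
spindle 53 [ 0.50371566 -0.24067475  0.11334523] [ 0.4964894  -0.2490595   0.09584113] [ 0.50821072 -0.23431127  0.12987732]
washer 80 [ 0.50421336 -0.24017623  0.07540103]
side cab ((722.1031494140625, 233.79702758789062), (181.13589477539062, 224.05804443359375), 5.471694469451904)
handle/front 131 ((595.6355590820312, 250.09988403320312), (171.07766723632812, 49.15233612060547), 88.97892761230469) [[570.0, 165.0], [619.0, 164.0], [622.0, 335.0], [573.0, 336.0]]
83 [0.58372186 0.22773042 0.04958292]
drive ((498.0951232910156, -236.35060119628906), (137.96095275878906, 161.67987060546875), 77.88737487792969)
red []
spindle 17 [ 0.49898156 -0.23520514  0.11143216] [ 0.49695794 -0.24459519  0.09586809] [ 0.50122241 -0.22837171  0.12725853]
washer 46 [ 0.49802553 -0.23464686  0.07494494]
```

```bash
python3 -m creep '{"translation":[[7,40,0],[14,80,0],[21,120,0],[28,155,0],[32,180,0]],"yaw":[0.05,0.098,0.098,0.098,0.098],"gripper":[174,174,174,174,174]}' 20
python3 -m creep '{"translation":[[2,30,-20],[3,38,-40],[3,38,-55],[3,38,-55]],"yaw":[0,0,0,0],"gripper":[174,174,174,174]}'
python3 - <<'E'
from h import *
o=ctrl.get_obs(); print(o['ee_pos'],o['eef_rot'],o['grip_width'],o['force'])
c=cam('wrist','w1.png'); W=cloud(c); X,Y,Z=W[...,0],W[...,1],W[...,2]
m=(c['depth']>0)&(abs(Z-.05)<.009)&(X>.55)&(X<.62)&(Y>.1)&(Y<.35)
P=W[m]; print(len(P)); r=cv2.minAreaRect((P[:,:2]*1000).astype(np.float32)); print(r,P[:,2].max())
E
```

```text
time_s: 0.52
ee_pos: [0.5817, 0.1829, 0.2235]
eef_rot: [-3.14, -0.0, 1.67]
force: [0.1, 0.1, 0.1]
grip_width: 0.0637
time_s: 0.85
ee_pos: [0.5832, 0.2213, 0.1645]
eef_rot: [-3.134, 0.001, 1.671]
force: [-0.1, -1.2, -1.2]
grip_width: 0.0377
[0.58318482 0.22129676 0.16454696] [-3.13401651e+00  9.77812545e-04  1.67148882e+00] 0.03766838639481548 [-0.12409456 -1.22678456 -1.19366232]
2027
((594.9716796875, 242.1356658935547), (40.716407775878906, 165.5109100341797), 5.3868489265441895) 0.05898095404418274
```

View pics/w1.png

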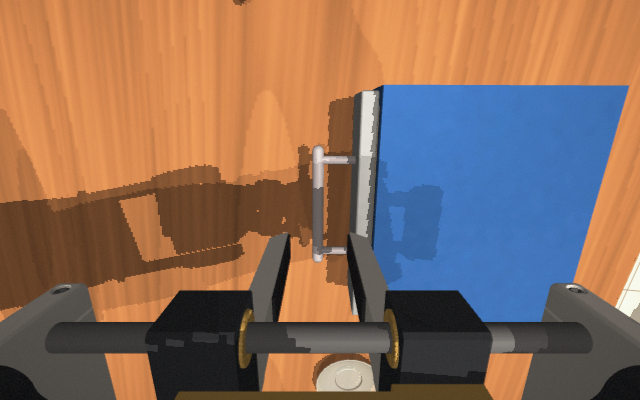

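The wrist view shows the bar running from (319,150) to (319,258), with the drawer face edge at about column 357. The fingers lie either side of the bar's line.

```bash
python3 - <<'E'
from h import *
c=cam('wrist')
for p in[(319,150),(319,204),(319,258),(357,120)]: print(ray(c,*p,.049))
o=ctrl.get_obs(); print(o['ee_pos'],o['grip_width'])
E
```

```text
[0.579318   0.27259305 0.049     ]
[0.58458537 0.22022956 0.049     ]
[0.59046209 0.16180854 0.049     ]
[0.61083457 0.30282586 0.049     ]
[0.58463029 0.22073264 0.16848715] 0.030949093755922346
```

```bash
python3 -m creep '{"translation":[[0,-1,-35],[0,-2,-70],[0,-3,-105],[0,-3,-122],[0,-3,-122]],"yaw":[0,0,0,0,0],"gripper":[174,174,174,174,174]}'
python3 -m creep '{"translation":[[0,0,0],[0,0,0],[0,0,0],[0,0,0]],"yaw":[0,0,0,0],"gripper":[255,255,255,255]}' 20
python3 -m creep '{"translation":[[-15,-1,0],[-40,-4,0],[-65,-6,0],[-90,-9,0],[-105,-10,0]],"yaw":[0,0,0,0,0],"gripper":[255,255,255,255,255]}'
```

```text
time_s: 1.37
ee_pos: [0.5835, 0.2167, 0.0438]
eef_rot: [-3.134, 0.001, 1.669]
force: [1.0, 0.3, -0.7]
grip_width: 0.03
time_s: 1.7
ee_pos: [0.582, 0.2165, 0.0458]
eef_rot: [-3.131, 0.001, 1.669]
force: [-20.4, -4.9, 12.6]
grip_width: 0.0106
time_s: 2.12
ee_pos: [0.4749, 0.2061, 0.0461]
eef_rot: [-3.13, 0.002, 1.669]
force: [2.2, -4.7, -17.5]
grip_width: 0.0106
```

```bash
python3 -m creep '{"translation":[[-10,-1,0],[-20,-2,0],[-25,-2.5,0],[-25,-2.5,0],[-25,-2.5,0]],"yaw":[0,0,0,0,0],"gripper":[255,255,255,255,255]}'
python3 -m creep '{"translation":[[0,0,0],[0,0,0],[0,0,0]],"yaw":[0,0,0],"gripper":[255,255,255]}'
```

```text
time_s: 2.53
ee_pos: [0.4498, 0.2035, 0.0463]
eef_rot: [-3.129, 0.002, 1.669]
force: [-1.4, 0.1, -14.5]
grip_width: 0.0103
time_s: 2.78
ee_pos: [0.4499, 0.2035, 0.0463]
eef_rot: [-3.129, 0.002, 1.669]
force: [-2.0, 0.8, -14.2]
grip_width: 0.0103
```

```bash
python3 -m creep '{"translation":[[-2,0,0],[-4,0,0],[-4,0,0]],"yaw":[0,0,0],"gripper":[255,255,255]}'
python3 -m creep '{"translation":[[0,0,0],[0,0,0],[0,0,0],[0,0,0]],"yaw":[0,0,0,0],"gripper":[174,174,174,174]}'
python3 -m creep '{"translation":[[0,0,40],[0,0,80],[0,0,120],[0,0,160],[0,0,190]],"yaw":[0,0,0,0,0],"gripper":[160,160,160,100,0]}'
python3 - <<'E'
from h import *
o=ctrl.get_obs(); print(o['ee_pos'],o['eef_rot'],o['grip_width'],o['force'])
c=cam('wrist','w2.png')
import pickle; pickle.dump(c,open('w2.pkl','wb'))
E
```

```text
time_s: 3.03
ee_pos: [0.4487, 0.2036, 0.0468]
eef_rot: [-3.136, 0.001, 1.669]
force: [22.2, -0.6, -29.0]
grip_width: 0.0099
time_s: 3.37
ee_pos: [0.4491, 0.2038, 0.0476]
eef_rot: [-3.138, 0.001, 1.669]
force: [-0.4, 0.2, 0.5]
grip_width: 0.0293
time_s: 3.78
ee_pos: [0.4493, 0.204, 0.2416]
eef_rot: [-3.141, -0.0, 1.669]
force: [1.4, 0.3, 0.0]
grip_width: 0.0456
[0.44925558 0.20396929 0.24158417] [-3.14140699e+00 -1.47177841e-04  1.66934981e+00] 0.045637329550748215 [1.37526495 0.28728897 0.03186361]
```

View pics/w2.png

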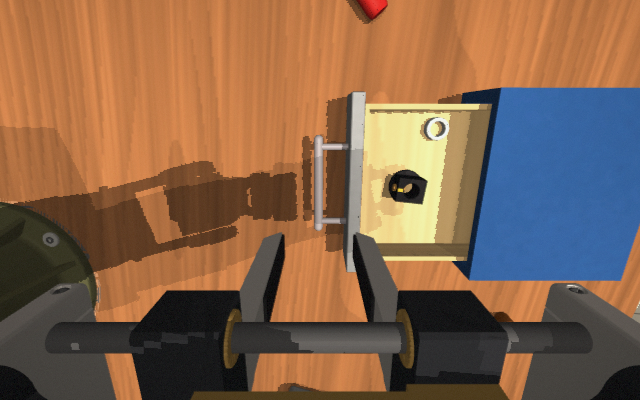

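The drawer is at its stop: 22 N was felt, after 135 mm of travel. The collar is at about (410,188) with its screw on the left, and the ring is at (436,128). I'll go to the spindle next.

```bash
python3 -m creep '{"translation":[[5,-41,0],[10,-82,0],[14,-123,0],[19,-164,0],[24,-204,0]],"yaw":[-0.1,-0.2,-0.3,-0.33,-0.33],"gripper":[0,0,0,0,0]}'
python3 -m creep '{"translation":[[5,-41,0],[10,-82,0],[14,-123,0],[19,-164,0],[24,-204,0]],"yaw":[0,0,0,0,0],"gripper":[0,0,0,0,0]}'
python3 -m creep '{"translation":[[2,-20,0],[3,-33,0],[3,-33,0],[3,-33,0]],"yaw":[0,0,0,0],"gripper":[0,0,0,0]}'
python3 - <<'E'
from h import *
o=ctrl.get_obs(); print(o['ee_pos'],o['eef_rot'],o['grip_width'],o['force'])
c=cam('wrist'); im=c['pixels'][...,::-1]
import pickle; pickle.dump(c,open('w3.pkl','wb'))
q=c['Rw'].T@(np.array([.5,-.238,.128])-c['o']); u,v=c['fx']*q[0]/q[2]+c['cx'],c['fy']*q[1]/q[2]+c['cy']; print(u,v)
u,v=int(u),int(v); x0,y0=max(u-100,0),max(v-75,0); print(x0,y0)
cv2.imwrite('pics/w3.png',cv2.resize(im[y0:y0+150,x0:x0+200],None,fx=4,fy=4,interpolation=cv2.INTER_CUBIC))
E
```

```text
time_s: 4.25
ee_pos: [0.4745, -0.0013, 0.2468]
eef_rot: [3.134, -0.002, 1.337]
force: [0.1, -0.4, 0.3]
grip_width: 0.0825
time_s: 4.67
ee_pos: [0.4982, -0.2075, 0.2471]
eef_rot: [3.133, -0.002, 1.337]
force: [1.5, 0.1, 0.5]
grip_width: 0.0941
time_s: 5.0
ee_pos: [0.5012, -0.2399, 0.2469]
eef_rot: [3.134, -0.002, 1.337]
force: [0.4, 0.2, -0.2]
grip_width: 0.0941
[ 0.50116268 -0.23989388  0.246935  ] [ 3.13374725e+00 -2.29128842e-03  1.33695437e+00] 0.09411573836772533 [ 0.44695801  0.17323229 -0.16382448]
315.6836583595423 201.8566865894914
215 126
```

View pics/w3.png

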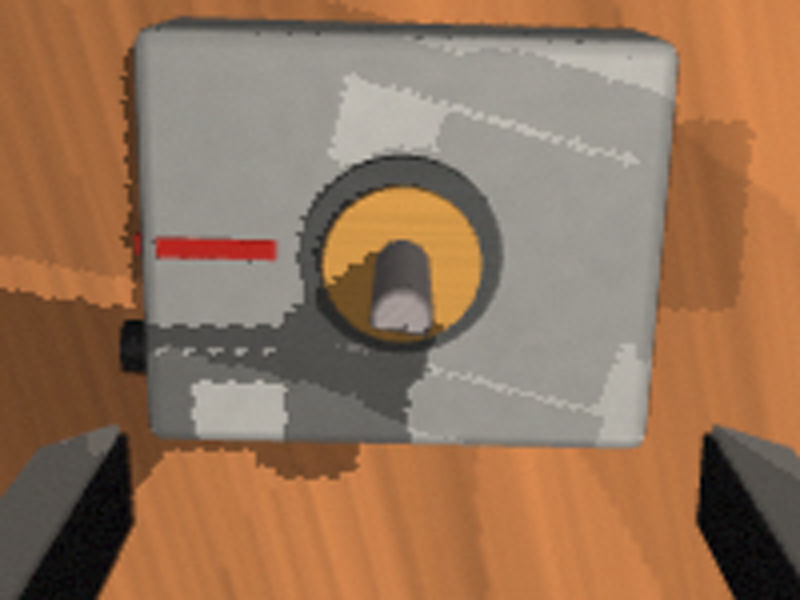

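The drive is square to the view, with the red mark on the left, from (254,188) to (284,188.5) in full-frame pixels. The D-shaped spindle top has its flat facing down (drive −y), along the edge (308,207)–(323,209).

```bash
python3 - <<'E'
from h import *
import pickle; c=pickle.load(open('w3.pkl','rb'))
h=cv2.cvtColor(c['pixels'],cv2.COLOR_RGB2HSV).astype(int)
red=((h[...,0]<8)|(h[...,0]>172))&(h[...,1]>150); red[:160]=0; red[260:]=0; red[:,:252]=0; red[:,300:]=0
v,u=np.nonzero(red); P=np.array([ray(c,*p,.06)[:2] for p in zip(u,v)]).astype(np.float32)
vx,vy,x0,y0=cv2.fitLine(P,cv2.DIST_L2,0,.01,.01).ravel(); print('red yaw',np.arctan(vy/vx),x0,y0)
# washer ellipse
br=(h[...,0]>12)&(h[...,0]<24)&(h[...,1]>150)&(h[...,2]>90); br[:165]=0;br[214:]=0;br[:,:290]=0;br[:,340:]=0
v,u=np.nonzero(br); P=np.array([ray(c,*p,.076)[:2] for p in zip(u,v)]).astype(np.float32); print('washer',len(P),cv2.minEnclosingCircle(P))
g=c['pixels'][192:212,304:328].mean(-1); print(g.round().astype(int))
a,b=ray(c,308,207.25,.128),ray(c,323,209.25,.128); print(a,b,np.arctan2(*(b-a)[[1,0]]))
E
```

```text
red yaw -0.2520196 0.44473648 -0.22739694
washer 837 ((0.4984476566314697, -0.2411605566740036), 0.02296089380979538)
[[ 77  78  76  73  67  59  60  61  65  67  72  75  79  80  82  85  85  89
  119 144 143 144 142 144]
 [ 74  77  74  75  69  59  59  61  65  68  72  76  80  82  85  82  82  87
  109 147 147 145 146 144]
 [ 76  75  77  77  69  57  59  61  65  69  72  74  79  81  83  83  84  86
  110 145 144 148 144 145]
 [ 77  77  77  77  67  58  59  63  66  71  72  75  81  82  83  84  83  84
  107 145 146 146 146 146]
 [ 75  77  75  75  64  59  58  61  68  69  74  76  76  82  83  84  84  83
   99 145 142 145 145 145]
 [ 75  76  76  74  60  56  58  62  66  71  70  76  77  72  86  84  84  85
   99 143 143 144 144 143]
 [ 76  76  75  74  60  58  59  64  73  89  97  99 101  97  91  84  83  84
   99 143 147 147 145 146]
 [ 75  77  75  74  58  58  66  86 103 121 129 125 128 125 119 100  86  83
   94 129 144 144 144 144]
 [ 78  76  75  73  55  64  95 117 134 151 154 153 152 150 143 120 105  85
   92 129 142 144 144 144]
 [ 78  76  75  72  63  89 122 152 157 156 156 155 158 159 152 140 122 104
[... 434 characters left out ...]
 76  76  74  72 110 149 153 158 156 153 153 153 152 156 154 155 155 153
  113  89 138 140 142 142]
 [ 70  74  73  79  99 146 155 153 149 149 149 140  99 154 155 155 153 141
   99  72  72  88 135 104]
 [ 53  69  70  72  72  71  88  88  79  84  87  81  96 153 152 152 144  70
   64  74  73  82 106  84]
 [ 41  43  54  66  74  72  75  75  74  71  64  65  70  73  80  84  83  63
   67  72  80  81  79  83]
 [ 46  40  44  43  50  60  67  73  75  72  74  72  74  74  73  74  70  55
   56  53  85  83  85  85]
 [ 53  50  43  44  42  39  45  50  53  54  57  56  58  59  51  48  40  42
   43  57  85  88  97 126]]
[ 0.49130789 -0.24162732  0.128     ] [ 0.50525817 -0.24713426  0.128     ] -0.3759767287781661
```

```bash
python3 -m creep '{"translation":[[-2,1,0],[-2,1,0],[-2,1,0],[-2,1,0],[-2,1,0]],"yaw":[0.12,0.24,0.36,0.48,0.60],"gripper":[80,80,80,80,80]}'
python3 -m creep '{"translation":[[0,0,0],[0,0,0],[0,0,0],[0,0,0],[0,0,0]],"yaw":[0.12,0.24,0.36,0.48,0.60],"gripper":[80,80,80,80,80]}'
python3 -m creep '{"translation":[[0,0,0],[0,0,0],[0,0,0]],"yaw":[0.12,0.23,0.23],"gripper":[80,80,80]}'
```

```text
time_s: 5.47
ee_pos: [0.4995, -0.2365, 0.2475]
eef_rot: [3.133, -0.002, 1.946]
force: [0.7, 0.2, 0.4]
grip_width: 0.066
time_s: 5.88
ee_pos: [0.4997, -0.2347, 0.2479]
eef_rot: [3.133, -0.002, 2.554]
force: [0.3, -0.1, 0.0]
grip_width: 0.0646
time_s: 6.13
ee_pos: [0.5, -0.233, 0.2482]
eef_rot: [3.133, -0.001, 2.791]
force: [0.8, -0.3, -0.6]
grip_width: 0.065
```

```bash
python3 -m creep '{"translation":[[-1,-6,-35],[-1,-6,-70],[-1,-6,-105],[-1,-6,-136],[-1,-6,-136]],"yaw":[0,0,0,0,0],"gripper":[80,80,80,80,80]}'
python3 -m creep '{"translation":[[0,0,0],[0,0,0],[0,0,0],[0,0,0],[0,0,0]],"yaw":[-0.02,-0.02,-0.02,-0.02,-0.02],"gripper":[180,220,255,255,255]}' 15
python3 -m creep '{"translation":[[0,0,0],[0,0,0],[0,0,0]],"yaw":[0,0,0],"gripper":[255,255,255]}'
```

```text
time_s: 6.55
ee_pos: [0.4968, -0.2366, 0.1069]
eef_rot: [3.131, -0.01, 2.789]
force: [-0.9, 0.1, -1.5]
grip_width: 0.0644
time_s: 6.97
ee_pos: [0.4973, -0.2368, 0.1083]
eef_rot: [3.132, -0.007, 2.768]
force: [0.2, -0.2, -0.2]
grip_width: 0.0347
time_s: 7.22
ee_pos: [0.4971, -0.2383, 0.1089]
eef_rot: [3.135, -0.006, 2.769]
force: [-11.3, -27.0, -1.2]
grip_width: 0.0148
```

```bash
python3 -m creep '{"translation":[[-0.3,-0.8,0],[-0.3,-0.8,0],[-0.3,-0.8,0],[-0.3,-0.8,0]],"yaw":[0,0,0,0],"gripper":[255,255,255,255]}'
```

```text
time_s: 7.55
ee_pos: [0.4964, -0.2399, 0.1089]
eef_rot: [3.136, -0.006, 2.768]
force: [-3.1, -7.9, -1.4]
grip_width: 0.0116
```

The grip reads 11.6 mm, so the pads are flush on the flat. Next I turn by −1.45 rad.

```bash
python3 -m creep '{"translation":[[0.3,0,0],[0.6,0,0],[0.9,0.2,0],[1.2,0.3,0],[1.5,0.4,0]],"yaw":[-0.12,-0.24,-0.36,-0.48,-0.60],"gripper":[255,255,255,255,255]}' 20
python3 -m creep '{"translation":[[0.3,0,0],[0.6,0,0],[0.9,0,0],[1.2,-0.2,0],[1.6,-0.3,0]],"yaw":[-0.12,-0.24,-0.36,-0.48,-0.60],"gripper":[255,255,255,255,255]}'
```

```text
time_s: 7.97
ee_pos: [0.4982, -0.2396, 0.1089]
eef_rot: [3.136, -0.006, 2.163]
force: [1.9, -2.3, -3.4]
grip_width: 0.0115
time_s: 8.38
ee_pos: [0.4999, -0.2402, 0.1089]
eef_rot: [3.136, -0.005, 1.557]
force: [1.6, -4.6, -2.2]
grip_width: 0.0122
```

```bash
python3 -m creep '{"translation":[[0.3,-0.2,0],[0.5,-0.4,0],[0.5,-0.4,0],[0.5,-0.4,0],[0.5,-0.4,0]],"yaw":[-0.12,-0.238,-0.238,-0.238,-0.238],"gripper":[255,255,255,255,255]}'
```

```text
time_s: 8.8
ee_pos: [0.5004, -0.2408, 0.1089]
eef_rot: [3.136, -0.005, 1.323]
force: [0.4, -4.6, -2.3]
grip_width: 0.0115
```

```bash
python3 -m creep '{"translation":[[0,0,0],[0,0,0],[0,0,0],[0,0,0],[0,0,0]],"yaw":[0,0,0,0,0],"gripper":[200,80,80,80,80]}'
python3 -m creep '{"translation":[[0,0,35],[0,0,70],[0,0,105],[0,0,138],[0,0,138]],"yaw":[0,0,0,0,0],"gripper":[80,60,40,0,0]}'
python3 - <<'E'
from h import *
o=ctrl.get_obs(); print(o['ee_pos'],o['eef_rot'],o['grip_width'],o['force'])
c=cam('wrist'); im=c['pixels'][...,::-1]
import pickle; pickle.dump(c,open('w4.pkl','wb'))
cv2.imwrite('pics/w4.png',cv2.resize(im[166:226,275:355],None,fx=8,fy=8,interpolation=cv2.INTER_CUBIC))
E
```

```text
time_s: 9.22
ee_pos: [0.5004, -0.2407, 0.109]
eef_rot: [3.136, -0.005, 1.323]
force: [1.3, -0.1, -0.0]
grip_width: 0.0419
time_s: 9.63
ee_pos: [0.5019, -0.2414, 0.2538]
eef_rot: [3.126, -0.003, 1.324]
force: [0.0, -0.3, 0.5]
grip_width: 0.0753
[ 0.50194913 -0.24138497  0.25382512] [ 3.12617564e+00 -2.50619265e-03  1.32364254e+00] 0.07527225137590021 [ 0.00532758 -0.2936549   0.4962552 ]
```

View pics/w4.png

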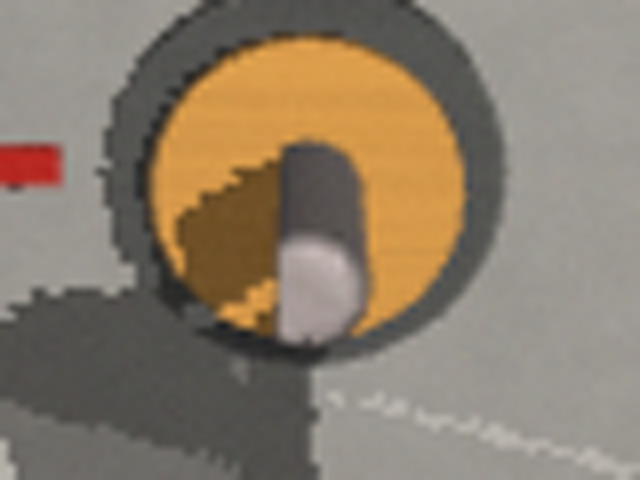

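The flat now faces left, in line with the red mark. Next is the collar.

```bash
python3 - <<'E'
from h import *
import pickle; c=pickle.load(open('w2.pkl','rb'))
print('collar',ray(c,410,188,.052),'spacer',ray(c,436,128,.034),'handle',ray(c,319,183,.049))
E
```

```text
collar [0.56101894 0.21257618 0.052     ] spacer [0.58455387 0.28532896 0.034     ] handle [0.45029126 0.20724835 0.049     ]
```

```bash
python3 -m creep '{"translation":[[5,40,0],[10,80,0],[15,120,0],[21,160,0],[26,200,0]],"yaw":[-0.12,-0.24,-0.36,-0.48,-0.60],"gripper":[80,80,80,80,80]}'
python3 -m creep '{"translation":[[5,40,0],[10,80,0],[15,120,0],[21,160,0],[26,200,0]],"yaw":[-0.12,-0.24,-0.36,-0.48,-0.62],"gripper":[80,80,80,80,80]}'
python3 -m creep '{"translation":[[4,25,-10],[7,50,-30],[7,53,-54],[7,53,-54]],"yaw":[0,0,0,0],"gripper":[80,80,80,80]}'
python3 - <<'E'
from h import *
o=ctrl.get_obs(); print(o['ee_pos'],o['eef_rot'],o['grip_width'],o['force'])
c=cam('wrist'); im=c['pixels'][...,::-1]
import pickle; pickle.dump(c,open('w5.pkl','wb'))
q=c['Rw'].T@(np.array([.561,.2126,.052])-c['o']); u,v=int(c['fx']*q[0]/q[2]+c['cx']),int(c['fy']*q[1]/q[2]+c['cy'])
x0,y0=max(u-80,0),max(v-60,0); print(u,v,x0,y0)
cv2.imwrite('pics/w5.png',cv2.resize(im[y0:y0+120,x0:x0+160],None,fx=5,fy=5,interpolation=cv2.INTER_CUBIC))
E
```

```text
time_s: 10.1
ee_pos: [0.5254, -0.0516, 0.2489]
eef_rot: [3.131, -0.002, 0.752]
force: [1.0, -0.0, -0.1]
grip_width: 0.0645
time_s: 10.52
ee_pos: [0.5493, 0.136, 0.2476]
eef_rot: [3.131, -0.001, 0.185]
force: [1.1, -0.6, -0.4]
grip_width: 0.0644
time_s: 10.85
ee_pos: [0.554, 0.1899, 0.1875]
eef_rot: [3.131, 0.008, 0.187]
force: [0.3, -1.4, -1.2]
grip_width: 0.0647
[0.55401289 0.18993613 0.18753203] [3.13072842 0.00819561 0.18709711] 0.06473387016537689 [ 0.30853126 -1.43421791 -1.18018128]
297 186 217 126
```

View pics/w5.png

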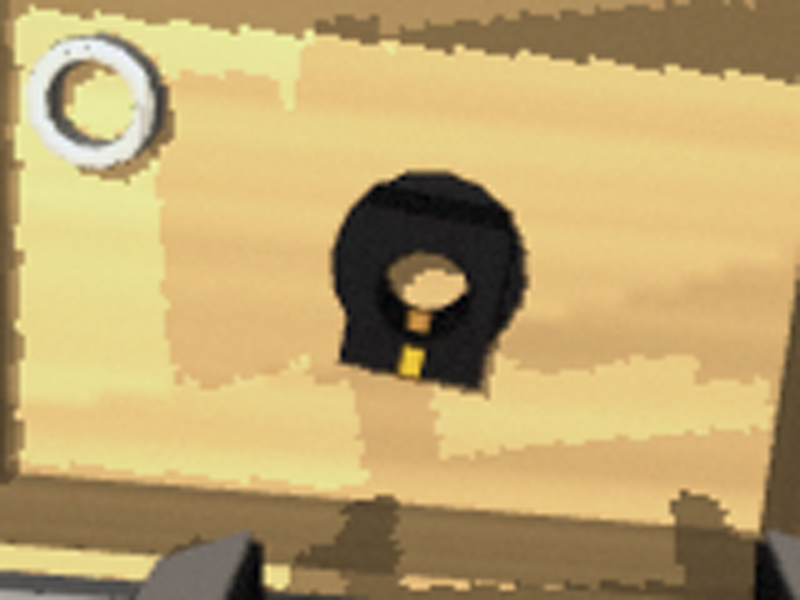

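The collar is at (302,186) in full-frame pixels. Its screw and yellow line are at (299,198), on the robot's side, and its front hub edge runs (285,198)–(315,204).

```bash
python3 - <<'E'
from h import *
import pickle; c=pickle.load(open('w5.pkl','rb'))
o=ctrl.get_obs(); print(o['ee_pos'],o['eef_rot'])
a,b=ray(c,285.2,198.2,.052),ray(c,314.6,204.4,.052); e=b-a; yaw=np.arctan2(-e[1],-e[0])-np.pi/2
print(a,b,np.linalg.norm(e),'yaw',yaw,'centre',(a+b)[:2]/2+.017*np.array([np.cos(yaw),np.sin(yaw)]))
print('bore',ray(c,301.8,185.8,.052)); print('yellow',ray(c,299.2,198.4,.052))
k=(c['pixels'].max(-1)<60).astype(np.uint8); k[:155]=0;k[206:]=0;k[:,:280]=0;k[:,325:]=0
v,u=np.nonzero(k); 
# flange rim rays, z=.027: leftmost & top
for p in[(283.4,177),(322,181.5),(303,160.3)]: print(ray(c,*p,.027))
E
```

```text
[0.55488063 0.18910048 0.19044998] [3.13081015 0.00542235 0.18599314]
[0.54638099 0.22311772 0.052     ] [0.54531542 0.19189747 0.052     ] 0.031238428066663416 yaw -0.03411744878548806 centre [0.56283831 0.20692771]
bore [0.56259098 0.20844094 0.052     ]
yellow [0.54882266 0.20880857 0.052     ]
[0.56234879 0.23005319 0.027     ]
[0.56516306 0.18728966 0.027     ]
[0.58450794 0.21199668 0.027     ]
```

```bash
python3 -m creep '{"translation":[[4,10,0],[8,19,-20],[8,19,-50],[8,19,-80],[8,19,-80]],"yaw":[-0.11,-0.22,-0.22,-0.22,-0.22],"gripper":[80,80,80,80,80]}'
```

```text
time_s: 11.32
ee_pos: [0.561, 0.2066, 0.1061]
eef_rot: [3.128, 0.012, -0.035]
force: [0.1, -0.5, -0.4]
grip_width: 0.0648
```

```bash
python3 -m creep '{"translation":[[1.7,1.4,-20],[1.7,1.4,-40],[1.7,1.4,-56],[1.7,1.4,-56],[1.7,1.4,-56]],"yaw":[0,0,0,0,0],"gripper":[80,80,80,80,80]}'
python3 -m creep '{"translation":[[0,0,0],[0,0,0]],"yaw":[0,0],"gripper":[80,80]}'
```

```text
time_s: 11.73
ee_pos: [0.5634, 0.2076, 0.0518]
eef_rot: [3.129, 0.012, -0.036]
force: [-0.1, -0.2, 0.6]
grip_width: 0.0644
time_s: 11.9
ee_pos: [0.5646, 0.2076, 0.0543]
eef_rot: [3.13, 0.009, -0.036]
force: [-0.2, -1.2, 1.7]
grip_width: 0.0648
```

```bash
python3 -m creep '{"translation":[[-2,0.4,-6],[-2,0.4,-6],[-2,0.4,-6],[-2,0.4,-6]],"yaw":[0,0,0,0],"gripper":[80,80,80,80]}'
python3 -m creep '{"translation":[[0,0,0],[0,0,0],[0,0,0],[0,0,0],[0,0,0]],"yaw":[0,0,0,0,0],"gripper":[120,150,180,255,255]}' 25
python3 -m creep '{"translation":[[0,0,0],[0,0,0]],"yaw":[0,0],"gripper":[255,255]}'
```

```text
time_s: 12.23
ee_pos: [0.5626, 0.2081, 0.0485]
eef_rot: [3.13, 0.009, -0.036]
force: [-0.5, -0.7, 0.5]
grip_width: 0.0645
time_s: 12.65
ee_pos: [0.5626, 0.2081, 0.0485]
eef_rot: [3.13, 0.009, -0.036]
force: [0.6, -0.2, 0.3]
grip_width: 0.0348
time_s: 12.82
ee_pos: [0.5626, 0.208, 0.0485]
eef_rot: [3.13, 0.009, -0.036]
force: [0.4, 0.4, 0.6]
grip_width: 0.0298
```

```bash
python3 -m creep '{"translation":[[0,0,30],[0,0,60],[0,0,95],[0,0,130],[0,0,150]],"yaw":[0,0,0,0,0],"gripper":[255,255,255,255,255]}'
python3 -m creep '{"translation":[[0,-10,0],[0,-40,0],[0,-80,0],[-4,-120,0],[-8,-150,0]],"yaw":[0,-0.05,-0.1,-0.16,-0.22],"gripper":[255,255,255,255,255]}'
python3 - <<'E'
from h import *
o=ctrl.get_obs(); print(o['ee_pos'],o['eef_rot'],o['grip_width'])
c=cam('wrist','w6.png')
for n in('wrist','scene','side'):
    d=c if n=='wrist' else cam(n)
    q=d['Rw'].T@(o['ee_pos']-d['o']); print(n,d['fx']*q[0]/q[2]+d['cx'],d['fy']*q[1]/q[2]+d['cy'],q[2])
E
```

```text
time_s: 13.23
ee_pos: [0.5631, 0.2083, 0.2025]
eef_rot: [3.131, 0.005, -0.036]
force: [0.8, -0.2, -1.6]
grip_width: 0.0299
time_s: 13.65
ee_pos: [0.5542, 0.0553, 0.2008]
eef_rot: [3.13, 0.007, -0.259]
force: [0.5, 0.3, -1.0]
grip_width: 0.0295
[0.55418917 0.05527008 0.20082774] [ 3.12995003  0.00663063 -0.2592616 ] 0.029472551961368963
wrist 320.18587249552195 259.1789029881111 0.177212825651008
scene 340.62973096208447 167.2663796408042 0.9637712558699024
side 326.35238420767945 174.5571468960358 1.449406009916387
```

View pics/w6.png

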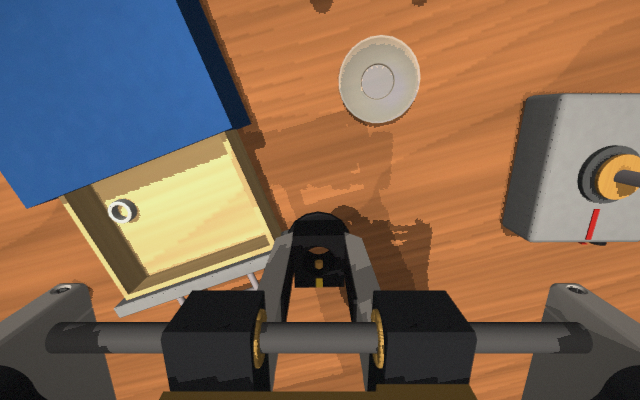

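The collar is held square, with the yellow line at (319,282), the bore around (319,262) and the front edge at row 287.

```bash
python3 - <<'E'
from h import *
o=ctrl.get_obs(); c=cam('wrist'); R=Ro.from_euler('xyz',o['eef_rot']).as_matrix()
z=o['ee_pos'][2]+.0035
for n,p in(('front',(319,287)),('fl',(296,287)),('fr',(344,287)),('yel top',(319,277.5))): print(n,(R.T@(ray(c,*p,z)-o['ee_pos'])*1000).round(1))
g=c['pixels'][230:300,295:346]
for r in range(230,296,2): print(r,c['pixels'][r,314:324].mean(0).round().astype(int).tolist(), c['pixels'][r,300:304].mean().round())
E
```

```text
front [-16.9  -0.7  -3.4]
fl [-16.8 -14.6  -3.6]
fr [-17.   14.4  -3.2]
yel top [-10.3  -0.7  -3.4]
230 [16, 16, 17] 14.0
232 [16, 15, 15] 14.0
234 [16, 15, 16] 15.0
236 [30, 29, 29] 30.0
238 [32, 31, 31] 30.0
240 [32, 31, 30] 31.0
242 [31, 30, 29] 30.0
244 [32, 30, 31] 30.0
246 [29, 23, 20] 17.0
248 [90, 57, 34] 17.0
250 [86, 54, 32] 17.0
252 [87, 56, 32] 17.0
254 [19, 17, 15] 19.0
256 [12, 13, 12] 14.0
258 [14, 14, 14] 14.0
260 [59, 44, 23] 15.0
262 [70, 51, 25] 12.0
264 [83, 62, 31] 16.0
266 [83, 60, 29] 15.0
268 [57, 42, 23] 16.0
270 [12, 13, 13] 17.0
272 [9, 9, 10] 16.0
274 [12, 12, 11] 15.0
276 [16, 14, 15] 17.0
278 [68, 56, 20] 13.0
280 [98, 80, 26] 16.0
282 [94, 76, 25] 16.0
284 [94, 76, 26] 17.0
286 [100, 79, 28] 19.0
288 [161, 102, 59] 121.0
290 [166, 105, 61] 126.0
292 [168, 106, 62] 125.0
294 [162, 103, 60] 127.0
```

```bash
python3 -m creep '{"translation":[[-7,-38,0],[-14,-76,0],[-21,-114,0],[-28,-152,0],[-36,-190,0]],"yaw":[0,0,0,0,0],"gripper":[255,255,255,255,255]}' 30
python3 -m creep '{"translation":[[-7,-38,-5],[-14,-75,-10],[-20,-105,-20],[-20,-107,-25],[-20,-107,-25]],"yaw":[0,0,0,0,0],"gripper":[255,255,255,255,255]}'
python3 -m creep '{"translation":[[0,0,0],[0,0,0],[0,0,0]],"yaw":[0,0,0],"gripper":[255,255,255]}'
```

```text
time_s: 14.27
ee_pos: [0.5185, -0.1331, 0.2007]
eef_rot: [3.131, 0.007, -0.254]
force: [0.6, 0.1, -1.8]
grip_width: 0.0293
time_s: 14.68
ee_pos: [0.4979, -0.2403, 0.1737]
eef_rot: [3.132, 0.01, -0.255]
force: [-0.3, 0.9, -1.6]
grip_width: 0.0298
time_s: 14.93
ee_pos: [0.4985, -0.239, 0.1738]
eef_rot: [3.132, 0.009, -0.253]
force: [0.5, -0.8, -2.4]
grip_width: 0.0299
```

```bash
python3 -m creep '{"translation":[[-0.5,-3,-5],[-0.5,-3,-10],[-0.5,-3,-15],[-0.5,-3,-15],[-0.5,-3,-15]],"yaw":[0,0,0,0,0],"gripper":[255,255,255,255,255]}'
python3 - <<'E'
from h import *
o=ctrl.get_obs(); print(o['ee_pos'],o['eef_rot'],o['force'])
c=cam('wrist'); im=c['pixels'][...,::-1]
cv2.imwrite('pics/w7.png',cv2.resize(im[215:305,260:380],None,fx=6,fy=6,interpolation=cv2.INTER_CUBIC))
E
```

```text
time_s: 15.35
ee_pos: [0.4979, -0.2419, 0.1585]
eef_rot: [3.132, 0.01, -0.252]
force: [-0.3, 0.1, -1.0]
grip_width: 0.0298
[ 0.49789576 -0.24188999  0.15845393] [ 3.13196346  0.01017664 -0.25242222] [-0.34998947  0.06858989 -1.02354737]
```

View pics/w7.png

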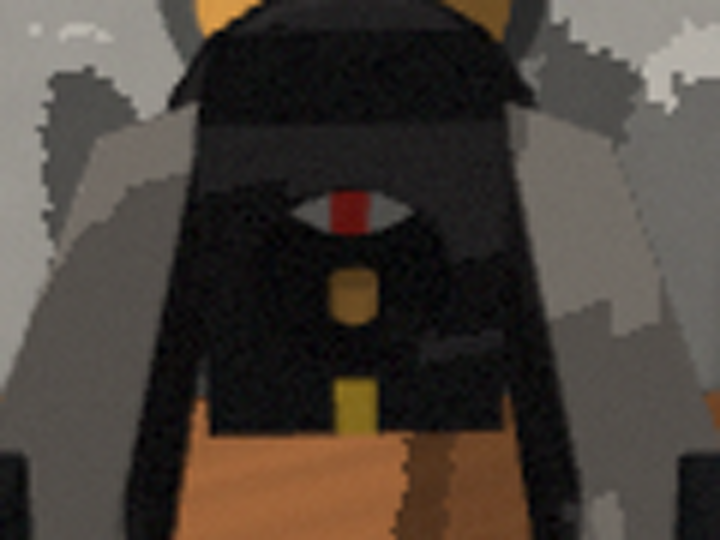

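Through the bore, the red mark at (350,212) in the crop lines up with the set-screw at (354,295), so the sideways alignment is good. Next I descend gently.

```bash
python3 -m creep '{"translation":[[0,0,-3],[0,0,-6],[0,0,-8],[0,0,-8]],"yaw":[0,0,0,0],"gripper":[255,255,255,255]}'
python3 -m creep '{"translation":[[0,0,-3],[0,0,-6],[0,0,-8],[0,0,-8]],"yaw":[0,0,0,0],"gripper":[255,255,255,255]}'
```

```text
time_s: 15.73
ee_pos: [0.4978, -0.2419, 0.1502]
eef_rot: [3.132, 0.01, -0.253]
force: [-0.1, 0.8, -1.2]
grip_width: 0.0301
time_s: 16.07
ee_pos: [0.4976, -0.2418, 0.1416]
eef_rot: [3.132, 0.011, -0.253]
force: [-1.1, 0.9, -0.9]
grip_width: 0.0298
```

```bash
python3 -m creep '{"translation":[[0,0,-3],[0,0,-6],[0,0,-9],[0,0,-9]],"yaw":[0,0,0,0],"gripper":[255,255,255,255]}'
python3 -m creep '{"translation":[[0,0,-3],[0,0,-6],[0,0,-9],[0,0,-9]],"yaw":[0,0,0,0],"gripper":[255,255,255,255]}'
```

```text
time_s: 16.4
ee_pos: [0.4974, -0.2417, 0.1319]
eef_rot: [3.133, 0.012, -0.253]
force: [-0.2, 0.2, -2.1]
grip_width: 0.0301
time_s: 16.73
ee_pos: [0.4971, -0.2415, 0.1222]
eef_rot: [3.133, 0.013, -0.253]
force: [-0.2, 0.2, -2.5]
grip_width: 0.0301
```

```bash
python3 -m creep '{"translation":[[0.3,-0.2,-5],[0.3,-0.2,-10],[0.3,-0.2,-17],[0.3,-0.2,-17]],"yaw":[0,0,0,0],"gripper":[255,255,255,255]}' 40
python3 -m creep '{"translation":[[0,0,-3],[0,0,-6],[0,0,-8],[0,0,-8],[0,0,-8]],"yaw":[0,0,0,0,0],"gripper":[255,255,255,255,255]}'
```

```text
time_s: 17.07
ee_pos: [0.497, -0.2415, 0.1035]
eef_rot: [3.133, 0.015, -0.253]
force: [1.1, -1.8, -2.0]
grip_width: 0.0293
time_s: 17.48
ee_pos: [0.4973, -0.2417, 0.0964]
eef_rot: [3.133, 0.014, -0.253]
force: [-2.2, 1.2, 9.0]
grip_width: 0.0299
```

```bash
python3 -m creep '{"translation":[[0,0,-1],[0,0,-1],[0,0,-1],[0,0,-1]],"yaw":[0,0,0,0],"gripper":[255,255,255,255]}'
python3 -m creep '{"translation":[[0,0,-0.3],[0,0,-0.3],[0,0,-0.3],[0,0,-0.3]],"yaw":[0,0,0,0],"gripper":[255,255,255,255]}'
python3 - <<'E'
from h import *
o=ctrl.get_obs(); print(o['ee_pos'],o['eef_rot'],o['force'],o['moment'])
c=cam('wrist'); im=c['pixels'][...,::-1]
cv2.imwrite('pics/w8.png',cv2.resize(im[190:310,240:400],None,fx=5,fy=5,interpolation=cv2.INTER_CUBIC))
W=cloud(c); z=o['ee_pos'][2]
s=cam('scene'); W=cloud(s); X,Y,Z=W[...,0],W[...,1],W[...,2]
P=W[(X>.4)&(X<.62)&(Y>.05)&(Y<.36)&(abs(Z-.05)<.007)&(X<.49)]; print(len(P),P.mean(0) if len(P) else'')
E
```

```text
time_s: 17.82
ee_pos: [0.4973, -0.2417, 0.0964]
eef_rot: [3.133, 0.013, -0.253]
force: [-4.7, 1.3, 11.9]
grip_width: 0.0299
time_s: 18.15
ee_pos: [0.4973, -0.2417, 0.0965]
eef_rot: [3.133, 0.013, -0.252]
force: [-3.1, 0.5, 6.2]
grip_width: 0.0296
[ 0.49727166 -0.24168002  0.09647442] [ 3.13259135  0.01310514 -0.25246995] [-3.12760526  0.54161208  6.20199177] [0.31940847 0.60596195 0.02507911]
79 [0.45494592 0.21166485 0.04999163]
```

View pics/w8.png

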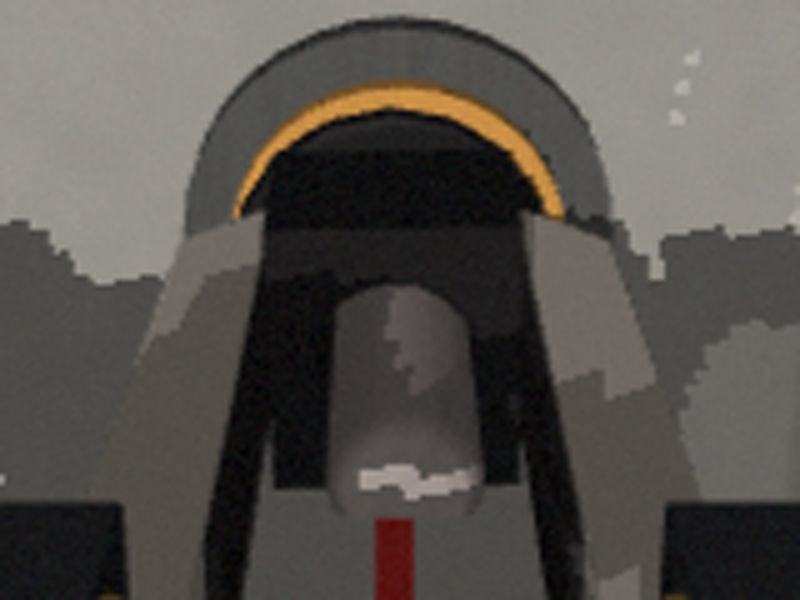

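```bash
python3 -m creep '{"translation":[[0,0,-1],[0,0,-2],[0,0,-2],[0,0,-2],[0,0,-2]],"yaw":[0,0,0,0,0],"gripper":[255,255,255,255,255]}' 45
python3 -c "
from h import *
o=ctrl.get_obs(); print(o['ee_pos'],o['force'],o['grip_width']); print(ctrl.hand_in()); o=ctrl.get_obs(); print(o['time_s'],o['ee_pos'],o['force'])"
```

```text
time_s: 18.67
ee_pos: [0.4974, -0.2417, 0.0963]
eef_rot: [3.132, 0.012, -0.252]
force: [-9.6, 4.6, 21.5]
grip_width: 0.0298
[ 0.49737507 -0.24172107  0.09629777] [-9.57638453  4.62071895 21.48931977] 0.029759659102381594
the job is handed in; nothing more can be done
None
the job is handed in; nothing more can be done
```

I finished all the steps and handed the job in at about 18.7 s; the hand-in gives no verdict.

- **Drawer:** I pulled it about 135 mm, until it met its stop (22 N felt). A later scene view put the handle about 130 mm out, which agrees within calibration error.
- **Spindle:** the pads closed to 11.6 mm, so they were flush on the flat. I turned it −1.45 rad, and the close-up showed the flat facing the red mark.
- **Collar:** I gripped it across its 30 mm sides and lowered it with almost no resistance past both the spindle top and the set-screw. It then pressed the washer down until the height stopped changing.
- **Final state:**
  - The tool height puts the collar's underside at about 70 mm.
  - About 21 N upward was felt at the wrist, against 7.2 N for the washer spring, with a 45 N grip commanded.
  - The collar's yaw matches the drive's within about 0.01 rad.

**Disagreement between checks:** vision and touch differed by about 1.5 mm on the spindle axis. I used a point between them, closer to touch, and the collar fitted. About 10 N of sideways force remained at the end, from pressing against the stop.

I did not take a last look at the bystanders; no unexpected contact was felt on the way.

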